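Unload the six-cavity mould of a bench shuttle press

ROBOT

A 6-joint arm with a two-finger parallel gripper is mounted at the origin on the work surface. World frame = base frame: x ahead of the robot, y to its left, z up, the work surface at z = 0. Lengths are in m, angles in degrees, forces in N, time in s.
With the tool pointing down it reaches from about 0.4 to 0.825 m from the base axis. Payload 7 kg.
Tool frame: the origin (TCP) lies between the finger pads; the fingertips stand 25 mm ahead of it and the grasp point (between the pads) lies 6 mm ahead of it; z points along the fingers, y is the line along which they close (so a half turn about z gives the same grasp; the last joint's range is limited). The gripper opens to 88 mm and grips with 3 to 60 N. Pads are 19 mm wide; open, the fingers measure 130 mm over their backs; the gripper's body (78 mm by 193 mm) begins 47 mm behind the grasp point.
Start: joints at [-56.316, 20.546, 0.682, 0, -70.136, -16.507], TCP at [0.199, -0.645, 0.252] pointing down, gripper open.
Joint ranges: [-176.03, 176.03], [-82.01, 121.73], [-58.28, 71.71], [-173.87, 95.51], [-174.79, -0.11], [-173.66, 173.66]. Speed limits (degrees/s): [136.94, 136.94, 172.46, 180, 180, 180].

INTERFACE

Orientations are given as [roll, pitch, yaw] about the fixed x, y, z axes, in that order (R = Rz(yaw) Ry(pitch) Rx(roll)).
In Python, from plant import r gives the robot as it stands.
- The arm moves only by the shell command python3 -m crank 'ROWS' [FORCE]. ROWS is JSON, a list of rows, each a list of 3 entries, a list of its own where there are three numbers: the turn, a rotation vector about the tool's x, y, z in degrees, then the shift along the tool's x, y, z in cm, then the closure, from -1 (fully open) to 1 (shut). In form: [[[wx, wy, wz], [dx, dy, dz], fingers], ...]. A call has 1 to 8 rows; each row shifts and turns the commanded pose from where the row before left it, along the tool's axes as they then stand; what a row does not reach is not made up. A row lasts 1/10 s, in which the tool goes at most 50 mm and 8.59 degrees, less where a joint would pass 70% of its speed; a pose out of reach is approached as far as the arm can. A call with a gripper value outside its range is refused whole. The fingers move at their own pace and stop on an object; FORCE is the grip in N (left out, the last holds). Time passes only in rows, so rows that do not move let the fingers close. It gives the time, the measured TCP pose, the force, the opening and the grip force at its end, in the units of the state.
- r.get_state(): the state, without advancing time (a new reading comes with each control period).
- r.capture(name): name is "side" or "top"; returns a dict with "color" (400x640x3 uint8, red, green, blue), "range_z" (400x640 float32, m along the optical axis (not along the pixel's ray), 0 where there is no reading), "intrinsics" (3x3 intrinsics, pixels), "world_from_camera" (4x4, takes a point from camera to world coordinates). Camera axes: x right, y down, z forward; pixel columns grow to the right and rows downward; lengths in m; the calibration is good to about 2 mm. A picture is of the moment at which its call begins.
- r.close_job(): hands the job in; it is judged then, once.
The state is a dict: "time_s": time; "joints": joint angles; "qd": joint speeds; "joint_torque": joint torques, N m; "tcp_pos": TCP position; "eef_rot": TCP orientation; "contact_force": force on the tool from outside, world axes, zero at the start; "moment": the same for the moment, N m; "gripper_width": finger opening in m; "gripper_force": force on a finger pad.
Only numpy, scipy, OpenCV 4.12 (cv2) and the standard library are available. Lean on these libraries where they do the work, as an engineer would, in place of code of your own. Each camera call takes 0.05 s, during which the arm holds its last target. There are 200 camera calls.

TASK

Swing the ejector lever to the yellow mark to raise the finished black covers, then lift every cover out of the mould and lay it flat, right way up, in a pocket of the blue tray. With the mould empty, put the lever fully back to the white mark, then push the green palm button down to its stop and let it come up again, with all the covers lying properly in the tray. Leave the tools and other things on the bench where they are.

Things in the scene. Friction and masses are not known exactly. Their poses are not given: they have to be found in the camera images.
- press: Fixed lower die of a press: grey bed 200 x 300 mm, steel die block 180 x 280 mm. Origin at bench level under its centre; x points away from the lever side, y along the long side. Its top face is 60 mm above the bench, with six cavities 43 (x) x 75 (y) mm, 28 mm deep, centred at x = -38, +38, y = -84, 0, +84 mm; some are empty. Two rails 12 mm high run along +y to the press frame.
- lever (a joint): Ejector lever, rad. 0 = home at its stop, white mark, leaning 0.45 rad towards the die's +y; grows towards its -y. Yellow mark = 0.90 (set within 0.1): pads under all cavities then raise the covers 20 mm, tops 22 mm above the die face, lowest 8 mm still in the cavities. Red mark 1.2: covers come off the die; stop 1.25. Stays where left (4 N at the knob moves it). May start up to 0.15 off home.
- lever_knob (a point): Centre of the lever's red ball knob, 32 mm diameter, 120 mm from the pivot. It swings in the vertical plane 116 mm in front of the die's centre (die x = -116 mm) and is 153 mm above the bench at home. Pinch it from above across the die's x, or push it. A fixed quadrant plate with the painted marks (up to 74 mm from the pivot) stands between the lever and the die.
- lever_pivot (a point): The lever's pivot, on the axis along the die's x; 45 mm above the bench.
- tray: Blue open tray, loose, 1.2 kg, 176 (x) x 220 (y) x 14 mm high, origin at the centre of its underside, floor and walls 4 mm thick. Two pockets along x, three along y, so six pockets of about 82 x 68 mm, centred at x = -43 and +43 mm, y = -72, 0 and +72 mm. A cover laid along the tray's x fits a pocket and stands above the walls.
- valve_top (a point): Top centre of the green mushroom head (44 mm diameter) of a palm-button valve on a fixed 66 mm square aluminium block; 83 mm above the bench when up.
- valve (a joint): Travel of the palm button, m: 0 = up, 0.012 = down on its stop (counts as fully down beyond 0.0105). A spring needs 5 N to start and 11 N to reach the stop, and brings it up again.
- cover0: Black moulded plastic cover, rigid box shape 72 (x) x 40 (y) x 30 mm (z), 80 g (may vary), with a round grey fan ring and slots on its top face; origin at the centre of its underside, z up through its top face. Starts in a mould cavity, its length along the die's y and its top 2 mm above the die face. Absent covers read None.
- cover1: Black moulded plastic cover, rigid box shape 72 (x) x 40 (y) x 30 mm (z), 80 g (may vary), with a round grey fan ring and slots on its top face; origin at the centre of its underside, z up through its top face. Starts in a mould cavity, its length along the die's y and its top 2 mm above the die face. Absent covers read None.
- cover2: Black moulded plastic cover, rigid box shape 72 (x) x 40 (y) x 30 mm (z), 80 g (may vary), with a round grey fan ring and slots on its top face; origin at the centre of its underside, z up through its top face. Starts in a mould cavity, its length along the die's y and its top 2 mm above the die face. Absent covers read None.
- cover3: Black moulded plastic cover, rigid box shape 72 (x) x 40 (y) x 30 mm (z), 80 g (may vary), with a round grey fan ring and slots on its top face; origin at the centre of its underside, z up through its top face. Starts in a mould cavity, its length along the die's y and its top 2 mm above the die face. Absent covers read None.
- cover4: Black moulded plastic cover, rigid box shape 72 (x) x 40 (y) x 30 mm (z), 80 g (may vary), with a round grey fan ring and slots on its top face; origin at the centre of its underside, z up through its top face. Starts in a mould cavity, its length along the die's y and its top 2 mm above the die face. Absent covers read None.
- cover5: Black moulded plastic cover, rigid box shape 72 (x) x 40 (y) x 30 mm (z), 80 g (may vary), with a round grey fan ring and slots on its top face; origin at the centre of its underside, z up through its top face. Starts in a mould cavity, its length along the die's y and its top 2 mm above the die face. Absent covers read None.
- brush: Cleaning brush lying on the bench, 170 mm, a bystander to leave alone.
- screwdriver: Screwdriver lying on the bench, 190 mm, a bystander to leave alone.
- tape: Roll of amber tape lying flat, 90 mm across, 24 mm high, a bystander to leave alone.
- bottle: White bottle with a blue cap, 54 mm diameter, 125 mm high, a bystander to leave alone.
- wrench: Spanner lying on the bench, 160 mm long, a bystander to leave alone.
- clip_cup: Small yellow cup, 70 mm diameter, 50 mm high, a bystander to leave alone.
There are look-alikes about, which are no part of the job. What is shaped like the cover4 but turquoise is not meant.

How it is judged (in metres and radians):
On the way, in this order (a step that is already met when the one before it is completed fails the run):
1. the ejector lever stands at the yellow mark (0.90 rad, within 0.1) (value of joint lever between 0.8 and 1 rad and velocity of joint lever between -0.1 and 0.1 rad/s), for 0.2 s.
2. the palm button is fully down on its stop while every cover lies in the tray and the lever is back at the white mark (value of joint valve above 0.0105 m and value of joint lever below 0.08 rad and x of cover0 in the frame of tray between -0.088 and 0.088 m and y of cover0 in the frame of tray between -0.11 and 0.11 m and z of cover0 in the frame of tray between 0.001 and 0.008 m and angle between each of cover0, cover1, cover2, cover3, cover4, cover5's own z axis and vertical below 0.1 rad and linear speed of each of cover0, cover1, cover2, cover3, cover4, cover5 below 0.03 m/s and x of cover1 in the frame of tray between -0.088 and 0.088 m and y of cover1 in the frame of tray between -0.11 and 0.11 m and z of cover1 in the frame of tray between 0.001 and 0.008 m and x of cover2 in the frame of tray between -0.088 and 0.088 m and y of cover2 in the frame of tray between -0.11 and 0.11 m and z of cover2 in the frame of tray between 0.001 and 0.008 m and x of cover3 in the frame of tray between -0.088 and 0.088 m and y of cover3 in the frame of tray between -0.11 and 0.11 m and z of cover3 in the frame of tray between 0.001 and 0.008 m and x of cover4 in the frame of tray between -0.088 and 0.088 m and y of cover4 in the frame of tray between -0.11 and 0.11 m and z of cover4 in the frame of tray between 0.001 and 0.008 m and x of cover5 in the frame of tray between -0.088 and 0.088 m and y of cover5 in the frame of tray between -0.11 and 0.11 m and z of cover5 in the frame of tray between 0.001 and 0.008 m), for 0.1 s.
At the end, for the whole second after the job is handed in: Every cover present lies flat (within 0.1 rad), right way up and at rest on the floor of the tray (its underside within 4 mm of the floor); the lever is within 0.08 rad of home; the palm button is up again (within 3 mm) (x of cover0 in the frame of tray between -0.088 and 0.088 m and y of cover0 in the frame of tray between -0.11 and 0.11 m and z of cover0 in the frame of tray between 0.001 and 0.008 m and angle between each of cover0, cover1, cover2, cover3, cover4, cover5's own z axis and vertical below 0.1 rad and linear speed of each of cover0, cover1, cover2, cover3, cover4, cover5 below 0.03 m/s and x of cover1 in the frame of tray between -0.088 and 0.088 m and y of cover1 in the frame of tray between -0.11 and 0.11 m and z of cover1 in the frame of tray between 0.001 and 0.008 m and x of cover2 in the frame of tray between -0.088 and 0.088 m and y of cover2 in the frame of tray between -0.11 and 0.11 m and z of cover2 in the frame of tray between 0.001 and 0.008 m and x of cover3 in the frame of tray between -0.088 and 0.088 m and y of cover3 in the frame of tray between -0.11 and 0.11 m and z of cover3 in the frame of tray between 0.001 and 0.008 m and x of cover4 in the frame of tray between -0.088 and 0.088 m and y of cover4 in the frame of tray between -0.11 and 0.11 m and z of cover4 in the frame of tray between 0.001 and 0.008 m and x of cover5 in the frame of tray between -0.088 and 0.088 m and y of cover5 in the frame of tray between -0.11 and 0.11 m and z of cover5 in the frame of tray between 0.001 and 0.008 m and value of joint lever below 0.08 rad and value of joint valve below 0.003 m); the robot touches nothing.
It fails at once if a bystander (brush, screwdriver, tape roll, bottle, cup, spanner) is moved more than 50 mm (distance of any of brush, screwdriver, tape, bottle, clip_cup, wrench from where it was at the start of the episode above 0.05 m).
Of cover0, cover1, cover2, cover3, cover4, cover5 only 4 to 6 are there at a start; the rules pass over those that are not, and their reading is None.
At some moment in a run one of tray, cover0, cover1, cover2, cover3, cover4, cover5 may be knocked a few centimetres aside while the robot is not near it.
Once in a run the grip may slacken for a moment while it holds something.
It also fails if it takes over 210 s, if anything falls off the work surface, if the arm or the gripper's body presses on something with over 40 N, if the wrist force passes 120 N, or if a joint passes its speed limit or range.

## Working session

There is one attempt and no reset: what is moved stays moved. The work goes in short steps, Python scripts to look and compute and a shell command to move; the robot and the scene stay as the last step left them, time stands still between calls to the robot, and variables do not carry over. Pictures are saved under pics/ and viewed, at most 14 in all, crops included, and the job is handed in when it is done.

```bash
ls; mkdir -p pics; python3 - <<'E'
from plant import r
import cv2,numpy as np
s=r.get_state();print(s)
for n in("top","side"):
    c=r.capture(n);cv2.imwrite(f"pics/{n}0.png",c["color"][:,:,::-1]);np.savez(f"{n}0.npz",**c)
    print(n,c["intrinsics"],c["world_from_camera"])
E
```

```text
pics
{'time_s': 0.0, 'joints': array([-5.63138183e+01,  2.05883214e+01,  6.33324277e-01, -1.84261499e-02,
       -7.01356433e+01, -1.65071837e+01]), 'qd': array([-0.07399932,  0.02170845, -0.0523396 , -0.00690632, -0.10458327,
       -0.01419918]), 'joint_torque': array([-5.91532680e-04, -5.82718420e+01,  2.93066293e+01,  6.99752122e+00,
        6.91661640e-03, -1.28777151e-04]), 'tcp_pos': array([ 0.19920443, -0.64446557,  0.25065971]), 'eef_rot': array([ 1.79908173e+02, -9.14839995e-03, -1.62827269e+02]), 'contact_force': array([-0.75824903, -0.17235089, -0.18918995]), 'moment': array([ 0.06306139, -0.02809015,  0.02421318]), 'gripper_force': 0.0, 'gripper_width': 0.08775508319932737}
top [[480.12660964   0.         326.13700993]
 [  0.         480.12660964 197.87590345]
 [  0.           0.           1.        ]] [[-0.01720563 -0.99402042  0.10783026  0.41803644]
 [-0.99970299  0.01896443  0.01530656 -0.06791503]
 [-0.01725997 -0.10753487 -0.99405148  1.36495477]
 [ 0.          0.          0.          1.        ]]
side [[405.96994132   0.         320.54290152]
 [  0.         405.96994132 193.21071537]
 [  0.           0.           1.        ]] [[-0.96338176 -0.18688906  0.19227083  0.35706946]
 [-0.26757815  0.71621535 -0.64454442  0.57338337]
 [-0.01724902 -0.6723898  -0.73999623  0.84571226]
 [ 0.          0.          0.          1.        ]]
```

View pics/top0.png

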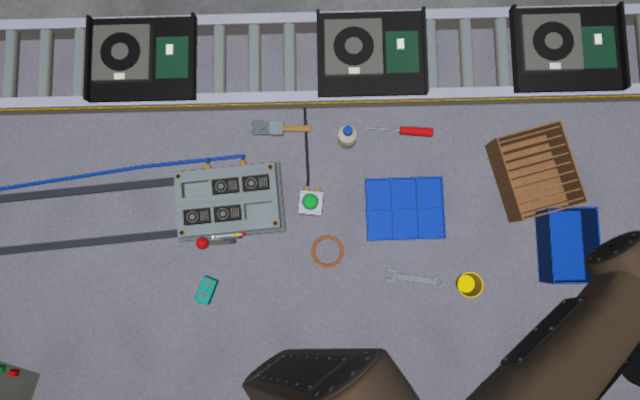

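View pics/side0.png

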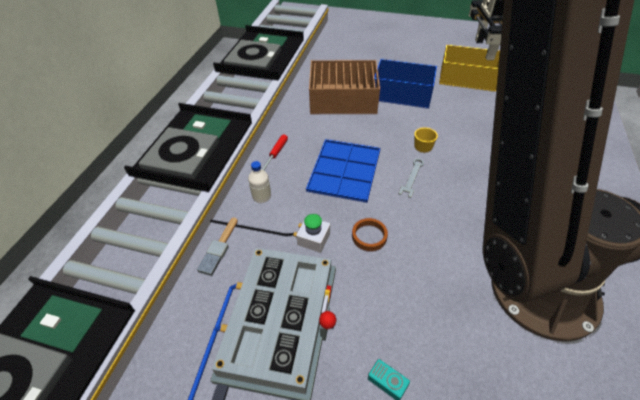

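The top view shows four black covers in the die at (225,186), (256,183), (195,216) and (229,213). The turquoise look-alike is at (206,290). The tray is the flat six-pocket one at (405,208), not the deep blue bin at (570,245). The knob is at (203,243) and the green button at (310,202).

```bash
cat > h.py <<'E'
import numpy as np,cv2
def pts(c):
    K=c["intrinsics"];T=c["world_from_camera"];z=c["range_z"]
    v,u=np.mgrid[:z.shape[0],:z.shape[1]]
    P=np.stack([(u-K[0,2])/K[0,0]*z,(v-K[1,2])/K[1,1]*z,z],-1)@T[:3,:3].T+T[:3,3]
    P[z==0]=np.nan
    return P
def rect(P,m,lab=""):
    q=P[m][:,:2].astype(np.float32); (c,s,a)=cv2.minAreaRect(q*1000)
    print(lab,m.sum(),np.round(c,1),np.round(s,1),round(a,2),"z",np.round(np.nanmedian(P[m][:,2])*1000,1)); return c,s,a
def big(m):
    n,l,st,_=cv2.connectedComponentsWithStats(m.astype(np.uint8)); 
    return l==1+np.argmax(st[1:,4])
def box(P,x0,x1,y0,y1): return (P[...,0]>x0)&(P[...,0]<x1)&(P[...,1]>y0)&(P[...,1]<y1)
E
python3 - <<'E'
from h import *
for n in("top","side"):
    c=np.load(n+"0.npz");P=pts(c);h=cv2.cvtColor(c["color"],cv2.COLOR_RGB2HSV);H,S,V=[h[...,i].astype(int) for i in range(3)];z=P[...,2]
    print(n)
    die=big((z>.05)&(z<.07)&box(P,.2,.65,0,.5)); rect(P,die,"die")
    blue=(H>100)&(H<125)&(S>150)
    rect(P,big(blue&(z<.03)&box(P,.2,.62,-.4,0)),"tray")
    red=((H<6)|(H>174))&(S>170)&(z>.1)&box(P,.2,.6,0,.5)
    print("knob",red.sum(),np.nanmean(P[red],0),"top",np.nanmax(P[red],0),np.nanmin(P[red],0))
    g=(H>50)&(H<75)&(S>150)&(z>.06)&box(P,.2,.6,-.1,.3);g=big(g);print("green",g.sum(),np.nanmean(P[g],0),np.nanpercentile(z[g],90))
    if n=="top":
        dk=(V<70)&(z>.05)&(z<.075)&box(P,.3,.6,0,.5)
        dk=cv2.morphologyEx(dk.astype(np.uint8),cv2.MORPH_CLOSE,np.ones((5,5)))
        k,l,st,_=cv2.connectedComponentsWithStats(dk)
        for i in range(1,k):
            if st[i,4]>100: rect(P,(l==i)&(z>.05),"cov")
    for nm,(u,v) in {"bottle":(347,135),"tape":(327,237),"brush":(270,128),"screwdriver":(415,131),"wrench":(412,278),"cup":(470,285)}.items():
        if n=="top": print(nm,np.round(P[v,u],3))
c=np.load("top0.npz")["color"];cv2.imwrite("pics/crop1.png",cv2.resize(c[150:310,160:460],None,fx=2.6,fy=2.6)[:,:,::-1])
E
```

```text
top
die 5667 [562.4 226.9] [181.  282.7] 4.76 z 61.1
tray 4729 [ 532.  -267.9] [173.4 218.5] 0.54 z 5.2
knob 98 [0.44141331 0.26057949 0.16698509] top [0.46611355 0.27541984 0.17460897] [0.42822143 0.16911323 0.10291042]
green 161 [ 0.54880937 -0.00359402  0.08266232] 0.08584244059830493
cov 266 [590.2 186.9] [ 20.5 152.7] 1.53 z 62.5
cov 587 [519.9 266.2] [ 38.6 158. ] 4.82 z 62.8
bottle [ 0.724 -0.107  0.101]
tape [ 0.454 -0.048  0.023]
brush [0.769 0.111 0.018]
screwdriver [ 0.75  -0.303  0.025]
wrench [ 0.336 -0.283  0.005]
cup [ 0.314 -0.443  0.004]
side
die 9802 [562.6 225.6] [180.8 282.2] 4.69 z 60.5
tray 3196 [ 532.9 -269.2] [173.8 225.7] 0.62 z 5.2
knob 218 [0.44227251 0.26578283 0.16443391] top [0.46892073 0.27977534 0.17282447] [0.42867751 0.1685083  0.10007127]
green 173 [ 5.49805161e-01 -4.25045386e-04  8.18563155e-02] 0.08429031531747276
```

View pics/crop1.png

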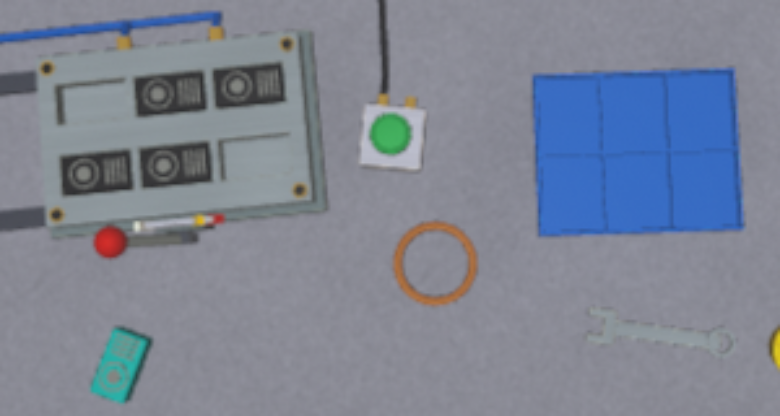

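The crop shows covers in the die at back row y=0 and −84, and front row y=+84 and 0. The knob is near home and the tray is empty. The die fit is 181x283 mm at z 61 mm and the tray fit is 173x219 mm, so both agree with the given sizes.

```bash
cat >> h.py <<'E'
from scipy.spatial.transform import Rotation as Ro
DIE=(np.array([.5625,.2262]),4.7); TRAY=(np.array([.5325,-.2685]),.57)
def w(F,x,y):
    c,a=F;a=np.radians(a);return c+np.array([[np.cos(a),-np.sin(a)],[np.sin(a),np.cos(a)]])@[x,y]
def loc(F,p):
    c,a=F;a=np.radians(a);return np.array([[np.cos(a),np.sin(a)],[-np.sin(a),np.cos(a)]])@(np.asarray(p)[:2]-c)
def delta(s,p,yaw):
    """turn about tool z first, then shift (cm) in turned tool axes"""
    dy=(yaw-s["eef_rot"][2]+180)%360-180
    R=Ro.from_euler("xyz",[180,0,yaw],degrees=True)
    print("turn z",round(-dy,2),"then cm",np.round(R.inv().apply(np.asarray(p)-s["tcp_pos"])*100,2))
def knob(c,P):
    h=cv2.cvtColor(c["color"],cv2.COLOR_RGB2HSV).astype(int);H,S,V=h[...,0],h[...,1],h[...,2]
    m=big(((H<6)|(H>174))&(S>150)&(P[...,2]>.125)&box(P,.35,.56,.1,.4)); q=P[m]
    x=q.mean(0)-[0,0,.01]
    for _ in range(20):
        d=q-x;n=d/np.linalg.norm(d,axis=1)[:,None];x=x+np.linalg.lstsq(n,np.linalg.norm(d,axis=1)-.016,rcond=None)[0]
    return x,m.sum()
E
python3 - <<'E'
from h import *
for n in("top","side"):
    c=np.load(n+"0.npz");P=pts(c);x,m=knob(c,P);print(n,m,x,loc(DIE,x))
E
python3 -m crank '[[[0,0,-7.75],[0,0,-0.5],-1],[[0,0,-7.75],[0,0,-0.5],-1],[[0,0,-7.75],[0,0,-0.5],-1],[[0,0,-7.75],[0,0,-0.5],-1],[[0,0,-7.75],[0,0,-0.5],-1],[[0,0,-7.75],[0,0,-0.5],-1],[[0,0,-7.75],[0,0,-0.5],-1],[[0,0,-7.75],[0,0,0],-1]]' 15
python3 -m crank '[[[0,0,-7.75],[0,-4,0],-0.5],[[0,0,-7.75],[0,-4,0],-0.5],[[0,0,0],[-3,-4,0],-0.5],[[0,0,0],[-4,-3,0],-0.5],[[0,0,0],[-4,-3,0],-0.5],[[0,0,0],[-4,-3,0],-0.5],[[0,0,0],[-4,-3,0],-0.5],[[0,0,0],[-4,-3,0],-0.5]]'
```

```text
top 101 [0.44249107 0.26377909 0.15614278] [-0.11652621  0.04728608]
side 221 [0.44308734 0.26402487 0.15503911] [-0.11591181  0.04748217]
time_s: 0.9
tcp_pos: [0.1994, -0.645, 0.2869]
eef_rot: [-180.0, -0.0, -100.5]
contact_force: [0.7, 0.5, 0.6]
gripper_width: 0.0879
gripper_force: 0.0
time_s: 1.7
tcp_pos: [0.4498, -0.4078, 0.2862]
eef_rot: [180.0, 0.0, -85.3]
contact_force: [1.1, -0.1, 0.3]
gripper_width: 0.0656
gripper_force: 0.0
```

```bash

python3 -m crank '[[[0,0,0],[-4.5,-1,0],-0.3],[[0,0,0],[-4.5,-1,0],-0.3],[[0,0,0],[-4.5,-1,0],-0.3],[[0,0,0],[-4.5,-1,0],-0.3],[[0,0,0],[-4.5,-1,0],-0.3],[[0,0,0],[-4.5,0,0],-0.3],[[0,0,0],[-4.5,0,0],-0.3],[[0,0,0],[-4.5,0,0],-0.3]]'
python3 -m crank '[[[0,0,0],[-4.5,0,0],-0.3],[[0,0,0],[-4.5,0,0],-0.3],[[0,0,0],[-4.5,0,0],-0.3],[[0,0,0],[-4.5,0,0],-0.3],[[0,0,0],[-4.5,0,0],-0.3],[[0,0,0],[-4.5,0,0],-0.3],[[0,0,0],[-2,0,0],-0.3],[[0,0,0],[0,0,0],-0.3]]'
python3 - <<'E'
from h import *
from plant import r
s=r.get_state();delta(s,[.4428,.2639,.1625],-85.3)
E
```

```text
time_s: 2.5
tcp_pos: [0.469, -0.0452, 0.2864]
eef_rot: [180.0, 0.0, -85.3]
contact_force: [1.3, 0.1, 0.4]
gripper_width: 0.0571
gripper_force: 0.0
time_s: 3.3
tcp_pos: [0.4455, 0.2445, 0.2859]
eef_rot: [179.9, -0.0, -85.2]
contact_force: [-0.8, 0.7, -0.7]
gripper_width: 0.057
gripper_force: 0.0
turn z 0.14 then cm [-1.95  0.11 12.34]
```

```bash

python3 -m crank '[[[0,0,0],[-2,0.1,3],-0.3],[[0,0,0],[0,0,3],-0.3],[[0,0,0],[0,0,3],-0.3],[[0,0,0],[0,0,3.3],-0.3],[[0,0,0],[0,0,0],-0.3],[[0,0,0],[0,0,0],1],[[0,0,0],[0,0,0],1],[[0,0,0],[0,0,0],1]]' 20
python3 -m crank '[[[0,0,0],[0,0,0],1],[[0,0,0],[0,0,0],1]]'
```

```text
time_s: 4.1
tcp_pos: [0.4441, 0.2626, 0.1653]
eef_rot: [-179.9, 0.1, -85.3]
contact_force: [-0.3, 0.4, 0.1]
gripper_width: 0.0382
gripper_force: 0.0
time_s: 4.3
tcp_pos: [0.442, 0.2622, 0.1649]
eef_rot: [179.9, 0.1, -85.4]
contact_force: [-12.3, 1.8, 11.1]
gripper_width: 0.0308
gripper_force: 20.0
```

```bash

python3 -m crank '[[[0,0,0],[1.25,0,-0.45],1],[[0,0,0],[1.3,0,-0.3],1],[[0,0,0],[1.3,0,-0.15],1],[[0,0,0],[1.3,0,0],1],[[0,0,0],[1.3,0,0.1],1],[[0,0,0],[1.3,0,0.25],1],[[0,0,0],[1.2,0,0.4],1],[[0,0,0],[1.15,0,0.5],1]]'
python3 -m crank '[[[0,0,0],[0,0,0],1],[[0,0,0],[0,0,0],1],[[0,0,0],[0,0,0],1]]'
python3 - <<'E'
from h import *
from plant import r
for n in("top","side"):
    c=r.capture(n);P=pts(c);x,m=knob(c,P);l=loc(DIE,x);print(n,m,x,l,"q",.45-np.arctan2(l[1],x[2]-.045))
cv2.imwrite("pics/side1.png",c["color"][:,:,::-1])
print(r.get_state()["tcp_pos"])
E
```

```text
time_s: 5.1
tcp_pos: [0.4503, 0.1607, 0.1617]
eef_rot: [179.9, 0.0, -85.3]
contact_force: [-11.4, -0.0, 13.2]
gripper_width: 0.0308
gripper_force: 20.0
time_s: 5.4
tcp_pos: [0.4504, 0.1594, 0.161]
eef_rot: [179.9, -0.1, -85.3]
contact_force: [-6.2, -6.9, 9.1]
gripper_width: 0.0308
gripper_force: 20.0Traceback (most recent call last):
  File "<stdin>", line 4, in <module>
  File "h.py", line 28, in knob
    m=big(((H<6)|(H>174))&(S>150)&(P[...,2]>.125)&box(P,.35,.56,.1,.4)); q=P[m]
  File "h.py", line 13, in big
    return l==1+np.argmax(st[1:,4])
                ~~~~~~~~~^^^^^^^^^^
    return _wrapfunc(a, 'argmax', axis=axis, out=out, **kwds)
    return bound(*args, **kwds)
ValueError: attempt to get argmax of an empty sequence
```

```bash

python3 -m crank '[[[0,0,0],[0,0,0],-0.3],[[0,0,0],[0,0,0],-0.3],[[0,0,0],[0,0,0],-0.3],[[0,0,0],[0,0,-3],-0.3],[[0,0,0],[0,0,-4],-0.3],[[0,0,0],[0,0,-4],-0.3],[[0,0,0],[4.5,0,0],-0.23],[[0,0,0],[4.5,0,0],-0.23]]'
python3 -m crank '[[[0,0,0],[4.5,0,0],-0.23],[[0,0,0],[4.5,0,0],-0.23],[[0,0,0],[4.5,0,0],-0.23],[[0,0,0],[4.5,0,0],-0.23],[[0,0,0],[0,0,0],-0.23]]'
cat > look.py <<'E'
from h import *
from plant import r
import sys
for n in("top","side"):
    c=r.capture(n);P=pts(c);cv2.imwrite(f"pics/{n}_{sys.argv[1]}.png",c["color"][:,:,::-1])
    try: x,m=knob(c,P);l=loc(DIE,x);print(n,m,x,l,"q",.45-np.arctan2(l[1],x[2]-.045))
    except Exception as e: print(n,"no knob")
    z=P[...,2];h=cv2.cvtColor(c["color"],cv2.COLOR_RGB2HSV);V=h[...,2]
    for nm,m in (("die",(z>.072)&(z<.09)&box(P,.44,.7,.08,.37)),("tray",(z>.026)&(z<.045)&(box(P,.4,.7,-.42,-.12)))):
        k,l,st,_=cv2.connectedComponentsWithStats(m.astype(np.uint8))
        for i in range(1,k):
            if st[i,4]>40:
                ce,_,_=rect(P,l==i,n+" "+nm); print("   local",np.round(loc(DIE if nm=="die" else TRAY,np.array(ce)/1000),4))
    try:
        H,S=h[...,0],h[...,1]; rect(P,big((H>100)&(H<125)&(S>150)&(z<.03)&box(P,.35,.7,-.45,-.1)),n+" trayrect")
    except Exception: pass
E
python3 look.py a
```

```text
time_s: 6.25
tcp_pos: [0.4597, 0.072, 0.2717]
eef_rot: [-179.8, 0.1, -85.1]
contact_force: [0.4, -0.2, -0.9]
gripper_width: 0.0543
gripper_force: 0.0
time_s: 6.75
tcp_pos: [0.4736, -0.1118, 0.2701]
eef_rot: [180.0, -0.0, -85.6]
contact_force: [0.6, -0.3, -0.3]
gripper_width: 0.054
gripper_force: 0.0
top no knob
top die 397 [606.7 145.6] [40.2 72.6] 5.05 z 82.5
   local [ 0.0374 -0.084 ]
top die 393 [599.9 228.8] [41.2 72.1] 4.17 z 82.2
   local [ 0.0375 -0.0005]
top die 73 [539.7 224.1] [ 9.3 69.6] 6.11 z 81.8
   local [-0.0229 -0.0002]
top die 217 [518.1 307. ] [39.6 73.8] 5.79 z 82.6
   local [-0.0377  0.0841]
top trayrect 3066 [ 532.3 -288.3] [173.4 177.6] 0.83 z 5.1
side 177 [0.4509444  0.16582719 0.15392963] [-0.11612733 -0.0510291 ] q 0.8880982407573561
side die 557 [607.1 145.9] [40.3 72.5] 4.7 z 81.8
   local [ 0.0379 -0.0837]
side die 676 [599.7 229.9] [40.8 71.9] 4.8 z 81.8
   local [0.0374 0.0007]
side die 686 [524.6 223. ] [40.4 73. ] 5.07 z 81.8
   local [-0.0381 -0.0001]
side die 50 [446.9 205.2] [12.2 14. ] 14.63 z 80.9
   local [-0.117  -0.0115]
side die 836 [517.3 306.8] [40.2 72.8] 4.33 z 81.9
   local [-0.0384  0.084 ]
side trayrect 3156 [ 533.1 -267.4] [174.5 223.5] 0.62 z 5.2
```

View pics/side_a.png

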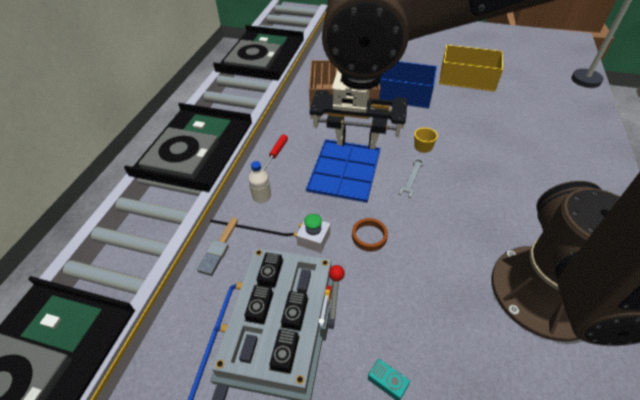

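The side view shows the knob at (338,272) by the yellow mark (q = 0.89). All four covers are raised (tops 82 mm) and sit at their nominal cavities. Next I pick the cover at (38,−84).

```bash
python3 - <<'E'
from h import *
from plant import r
s=r.get_state()
for p in[(.038,-.084),(.038,0),(-.038,.012),(-.038,.084)]: q=w(DIE,*p);print(p,q)
delta(s,[*w(DIE,.038,-.084),.17],-85.3)
for p in[(.043,-.072),(.043,.072),(-.043,-.072),(-.043,.072)]: q=w(TRAY,*p);print(p,q)
E
```

```text
(0.038, -0.084) [0.60725506 0.14559612]
(0.038, 0) [0.60037222 0.22931366]
(-0.038, 0.012) [0.52364452 0.23504599]
(-0.038, 0.084) [0.51774494 0.30680388]
turn z -0.19 then cm [-24.26 -15.4   10.  ]
(0.043, -0.072) [ 0.57621414 -0.34006866]
(0.043, 0.072) [ 0.5747816  -0.19607579]
(-0.043, -0.072) [ 0.4902184  -0.34092421]
(-0.043, 0.072) [ 0.48878586 -0.19693134]
```

```bash

python3 -m crank '[[[0,0,0],[-4,-2.5,0],-0.23],[[0,0,0],[-4,-2.5,0],-0.23],[[0,0,0],[-4,-2.6,1],-0.23],[[0,0,0],[-4,-2.6,2],-0.23],[[0,0,0],[-4,-2.6,3],-0.23],[[0,0,0],[-4.26,-2.6,4],-0.23],[[0,0,0],[0,0,0],-0.23],[[0,0,0],[0,0,0],-0.23]]'
python3 - <<'E'
from h import *
from plant import r
s=r.get_state();delta(s,[*w(DIE,.038,-.084),.09],-85.3);print(s["gripper_width"],s["eef_rot"],s["tcp_pos"])
E
```

```text
time_s: 7.65
tcp_pos: [0.5985, 0.1327, 0.1816]
eef_rot: [179.9, -0.1, -85.1]
contact_force: [-1.1, -0.1, 0.4]
gripper_width: 0.0536
gripper_force: 0.0
turn z 0.17 then cm [-1.21 -0.98  9.16]
0.05360481065555992 [ 1.79868352e+02 -6.48136862e-02 -8.51338616e+01] [0.59847324 0.13271618 0.18157328]
```

```bash

python3 -m crank '[[[0,0,0.2],[-1.2,-1,0],-0.23],[[0,0,0],[0,0,2.5],-0.23],[[0,0,0],[0,0,2.5],-0.23],[[0,0,0],[0,0,2],-0.23],[[0,0,0],[0,0,2.1],-0.23],[[0,0,0],[0,0,0],-0.23],[[0,0,0],[0,0,0],1],[[0,0,0],[0,0,0],1]]' 20
python3 -m crank '[[[0,0,0],[0,0,0],1],[[0,0,0],[0,0,0],1]]'
```

```text
time_s: 8.45
tcp_pos: [0.6091, 0.1438, 0.0939]
eef_rot: [-179.8, 0.1, -85.5]
contact_force: [-1.8, -0.9, 0.8]
gripper_width: 0.0433
gripper_force: 2.0
time_s: 8.65
tcp_pos: [0.6076, 0.1435, 0.0936]
eef_rot: [180.0, 0.0, -85.5]
contact_force: [-5.8, 0.7, 4.4]
gripper_width: 0.0397
gripper_force: 20.0
```

```bash

python3 -m crank '[[[0,0,0],[0,0,-2.5],1],[[0,0,0],[0,0,-4],1],[[0,0,0],[0,0,-4],1],[[0,0,0],[4.4,0.6,0],1],[[0,0,0],[4.4,0.6,0],1],[[0,0,0],[4.4,0.7,0],1],[[0,0,0],[4.4,0.7,0],1],[[0,0,0],[4.4,0.7,0],1]]' 30
python3 -m crank '[[[0,0,0],[4.4,0.7,0],1],[[0,0,0],[4.4,0.7,0],1],[[0,0,0],[4.4,0.7,0],1],[[0,0,0],[4.4,0.7,0],1],[[0,0,0],[4.4,0.7,0],1],[[0,0,0],[4,0.7,0],1],[[0,0,8.5],[0,0,0],1],[[0,0,8.5],[0,0,0],1]]'
python3 -m crank '[[[0,0,8.5],[0,0,0],1],[[0,0,8.5],[0,0,0],1],[[0,0,8.5],[0,0,0],1],[[0,0,8.5],[0,0,0],1],[[0,0,8.5],[0,0,0],1],[[0,0,8.5],[0,0,0],1],[[0,0,8.5],[0,0,0],1],[[0,0,8.5],[0,0,0],1]]'
python3 -m crank '[[[0,0,8.5],[0,0,0],1],[[0,0,0],[0,0,0],1],[[0,0,0],[0,0,0],1]]'
cat >dl.py <<'E'
from h import *
from plant import r
import sys
F,x,y,z,yaw=sys.argv[1],*map(float,sys.argv[2:])
S=[r.get_state() for _ in range(1)]
delta(S[0],[*w(DIE if F=="d" else TRAY,x,y),z],yaw);print(S[0]["tcp_pos"],S[0]["gripper_width"],S[0]["gripper_force"])
E
python3 dl.py t .041 -.072 .046 -179.43
```

```text
time_s: 9.45
tcp_pos: [0.5924, -0.08, 0.1987]
eef_rot: [-179.8, 0.0, -85.5]
contact_force: [0.9, 0.2, -1.3]
gripper_width: 0.0396
gripper_force: 30.0
time_s: 10.25
tcp_pos: [0.5704, -0.3428, 0.198]
eef_rot: [-179.9, -0.0, -103.0]
contact_force: [0.3, 0.3, -0.6]
gripper_width: 0.0402
gripper_force: 30.0
time_s: 11.05
tcp_pos: [0.5711, -0.3411, 0.1985]
eef_rot: [-179.9, 0.1, -170.9]
contact_force: [-0.0, -0.7, 0.4]
gripper_width: 0.0392
gripper_force: 30.0
time_s: 11.35
tcp_pos: [0.571, -0.341, 0.1979]
eef_rot: [-180.0, 0.1, -178.8]
contact_force: [0.1, -0.6, 0.1]
gripper_width: 0.0396
gripper_force: 30.0
turn z 0.66 then cm [-0.32  0.09 15.19]
[ 0.57102054 -0.34102337  0.19788754] 0.03960509401512936 29.99358594417572
```

```bash
python3 -m crank '[[[0,0,0.6],[-0.3,0.1,4],1],[[0,0,0],[0,0,4],1],[[0,0,0],[0,0,3],1],[[0,0,0],[0,0,0],1]]'
python3 look.py b | grep -v die; python3 dl.py t .041 -.072 .046 -179.43
```

```text
time_s: 11.75
tcp_pos: [0.571, -0.3389, 0.0825]
eef_rot: [179.8, -0.4, -179.5]
contact_force: [-1.2, -0.5, -0.6]
gripper_width: 0.0397
gripper_force: 30.0
top 101 [0.44996825 0.16631827 0.15409993] [-0.11705997 -0.05045968] q 0.8832074702395944
   local [ 0.0374 -0.0005]
   local [-0.0383 -0.0004]
   local [-0.0385  0.0839]
top trayrect 1761 [ 531.8 -308.5] [172.8 137.4] 0.33 z 5.3
side 175 [0.45094778 0.16590481 0.1540155 ] [-0.11611761 -0.05095202] q 0.8872154352260423
   local [0.0379 0.0005]
   local [-0.038 -0.   ]
   local [-0.1171 -0.0118]
   local [-0.0382  0.0842]
side trayrect 3097 [ 533.1 -268.5] [174.4 224.7] 0.75 z 5.2
turn z -0.05 then cm [-0.01  0.01  4.16]
[ 0.57414896 -0.34020816  0.08756869] 0.03973275895618684 29.99314159154892
```

View pics/side_b.png

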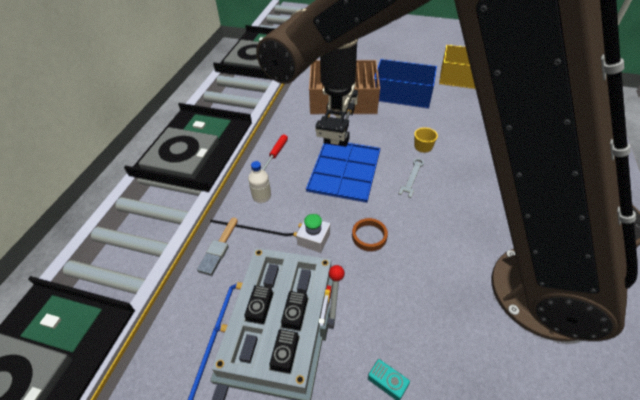

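The cover hangs over the tray's back right pocket at about (330,150), and the tray has not moved. I lower and release.

```bash
python3 -m crank '[[[0,0,0],[0,0,2],1],[[0,0,0],[0,0,1.5],1],[[0,0,0],[0,0,0.7],1],[[0,0,0],[0,0,0],1],[[0,0,0],[0,0,0],-0.23],[[0,0,0],[0,0,0],-0.23],[[0,0,0],[0,0,0],-0.23],[[0,0,0],[0,0,-1],-0.23]]'
python3 -m crank '[[[0,0,0],[0,0,-4],-0.23],[[0,0,-8.5],[0,0,-4],-0.23],[[0,0,-8.5],[0,0,-4],-0.23],[[0,0,-8.5],[0,0,0],-0.23],[[0,0,-8.5],[0,0,0],-0.23],[[0,0,-8.5],[0,0,0],-0.23],[[0,0,-8.5],[0,0,0],-0.23],[[0,0,-8.5],[0,0,0],-0.23]]'
python3 -m crank '[[[0,0,-8.5],[0,0,0],-0.23],[[0,0,-8.5],[0,0,0],-0.23],[[0,0,-8.5],[0,0,0],-0.23],[[0,0,-8.5],[0,0,0],-0.23],[[0,0,0],[0,0,0],-0.23]]'
python3 look.py c | grep -v "die"; python3 dl.py d .038 0 .16 -85.3
```

```text
time_s: 12.65
tcp_pos: [0.5729, -0.3396, 0.054]
eef_rot: [180.0, -0.1, -179.6]
contact_force: [-0.8, 0.4, -0.5]
gripper_width: 0.0537
gripper_force: 0.0
time_s: 13.45
tcp_pos: [0.5738, -0.34, 0.1759]
eef_rot: [-180.0, 0.0, -119.8]
contact_force: [-0.7, -0.3, -0.5]
gripper_width: 0.0537
gripper_force: 0.0
time_s: 13.95
tcp_pos: [0.5738, -0.34, 0.1757]
eef_rot: [-180.0, -0.0, -86.0]
contact_force: [0.5, -0.5, 0.2]
gripper_width: 0.0539
gripper_force: 0.0
top 101 [0.45064265 0.16633133 0.15453147] [-0.11638677 -0.05050193] q 0.8820234521006416
   local [ 0.0377 -0.0009]
   local [-0.0383 -0.0004]
   local [-0.0382  0.0835]
top tray 277 [ 577.7 -335.5] [71.1 30.8] 0.83 z 34.7
   local [ 0.0445 -0.0675]
top trayrect 1885 [ 532.6 -309.3] [173.9 132.7] 1.87 z 5.2
side 175 [0.45093612 0.16577624 0.15421852] [-0.11613977 -0.0510792 ] q 0.8874580639416252
   local [0.0378 0.0001]
   local [-0.0381  0.0003]
   local [-0.1172 -0.0117]
   local [-0.038   0.0845]
side tray 252 [ 578.  -339.9] [71.5 45.8] 0.68 z 34.2
   local [ 0.0448 -0.0718]
side trayrect 2917 [ 532.9 -268. ] [173.9 224.5] 0.82 z 5.4
turn z -1.08 then cm [-56.52  -7.31   1.54]
[ 0.57378429 -0.33995101  0.17544368] 0.0542057899586559 0.0
```

```bash

python3 -m crank '[[[0,0,-0.9],[-4.4,-0.6,0],-0.23],[[0,0,0],[-4.4,-0.6,0],-0.23],[[0,0,0],[-4.4,-0.6,0],-0.23],[[0,0,0],[-4.4,-0.6,0],-0.23],[[0,0,0],[-4.4,-0.6,0],-0.23],[[0,0,0],[-4.4,-0.6,0],-0.23],[[0,0,0],[-4.4,-0.6,0],-0.23],[[0,0,0],[-4.4,-0.6,0],-0.23]]'
python3 -m crank '[[[0,0,0],[-4.4,-0.6,0],-0.23],[[0,0,0],[-4.4,-0.6,0],-0.23],[[0,0,0],[-4.4,-0.6,0],-0.23],[[0,0,0],[-4.4,-0.6,0],-0.23],[[0,0,0],[-3.7,-0.1,0],-0.23],[[0,0,0],[0,0,0],-0.23],[[0,0,0],[0,0,0],-0.23]]'
python3 dl.py d .038 0 .09 -85.3
```

```text
time_s: 14.85
tcp_pos: [0.5929, 0.0167, 0.1754]
eef_rot: [-180.0, 0.0, -85.5]
contact_force: [1.8, -0.7, 1.1]
gripper_width: 0.0541
gripper_force: 0.0
time_s: 15.55
tcp_pos: [0.5999, 0.2302, 0.1748]
eef_rot: [180.0, -0.0, -85.3]
contact_force: [0.1, -0.6, -1.0]
gripper_width: 0.0542
gripper_force: 0.0
turn z 0.01 then cm [ 0.09 -0.04  8.48]
[0.59986444 0.23017522 0.17477707] 0.0541839731695215 0.0
```

```bash

python3 -m crank '[[[0,0,0],[0,0,3],-0.23],[[0,0,0],[0,0,2.5],-0.23],[[0,0,0],[0,0,2],-0.23],[[0,0,0],[0,0,1],-0.23],[[0,0,0],[0,0,0],-0.23],[[0,0,0],[0,0,0],1],[[0,0,0],[0,0,0],1],[[0,0,0],[0,0,0],1]]' 30
python3 -m crank '[[[0,0,0],[0,0,0],1],[[0,0,0],[0,0,0],1]]'
python3 dl.py d .038 0 .09 -85.3
```

```text
time_s: 16.35
tcp_pos: [0.6004, 0.2294, 0.0912]
eef_rot: [-179.9, 0.0, -85.2]
contact_force: [-2.5, -0.7, 4.6]
gripper_width: 0.0397
gripper_force: 30.0
time_s: 16.55
tcp_pos: [0.6004, 0.2294, 0.0911]
eef_rot: [-179.9, 0.0, -85.2]
contact_force: [-3.5, -0.4, 6.3]
gripper_width: 0.0398
gripper_force: 30.0
turn z 0.08 then cm [0.   0.01 0.11]
[0.60042895 0.22935282 0.09114359] 0.03979653757972478 30.004485547542572
```

```bash

python3 -m crank '[[[0,0,0],[0,0,-2.5],1],[[0,0,0],[0,0,-4],1],[[0,0,0],[0,0,-4],1],[[0,0,0],[4.2,0.6,0],1],[[0,0,0],[4.2,0.6,0],1],[[0,0,0],[4.2,0.6,0],1],[[0,0,0],[4.2,0.6,0],1],[[0,0,0],[4.2,0.6,0],1]]'
python3 -m crank '[[[0,0,0],[4.2,0.6,0],1],[[0,0,0],[4.2,0.6,0],1],[[0,0,0],[4.2,0.6,0],1],[[0,0,0],[4.2,0.6,0],1],[[0,0,0],[4.2,0.6,0],1],[[0,0,8.5],[0,0,0],1],[[0,0,8.5],[0,0,0],1],[[0,0,8.5],[0,0,0],1]]'
python3 -m crank '[[[0,0,8.5],[0,0,0],1],[[0,0,8.5],[0,0,0],1],[[0,0,8.5],[0,0,0],1],[[0,0,8.5],[0,0,0],1],[[0,0,8.5],[0,0,0],1],[[0,0,8.5],[0,0,0],1],[[0,0,8.5],[0,0,0],1],[[0,0,8.5],[0,0,0],1]]'
python3 -m crank '[[[0,0,0.5],[0,0,0],1],[[0,0,0],[0,0,0],1]]'
python3 look.py d | grep -v "die"; python3 dl.py t .043 .072 .0435 -179.43
```

```text
time_s: 17.35
tcp_pos: [0.5875, 0.016, 0.1953]
eef_rot: [-179.9, 0.0, -85.2]
contact_force: [0.5, 0.4, 0.1]
gripper_width: 0.0394
gripper_force: 30.0
time_s: 18.15
tcp_pos: [0.5752, -0.195, 0.195]
eef_rot: [-180.0, 0.0, -111.1]
contact_force: [0.3, 0.4, -1.0]
gripper_width: 0.0398
gripper_force: 30.0
time_s: 18.95
tcp_pos: [0.5754, -0.1943, 0.195]
eef_rot: [180.0, 0.0, -179.1]
contact_force: [-0.1, -0.5, -1.2]
gripper_width: 0.0396
gripper_force: 30.0
time_s: 19.15
tcp_pos: [0.5754, -0.1943, 0.195]
eef_rot: [-180.0, 0.0, -179.0]
contact_force: [-0.9, -0.4, -0.2]
gripper_width: 0.0398
gripper_force: 30.0
top 101 [0.45071985 0.16575001 0.1544806 ] [-0.11635746 -0.05108762] q 0.8866022232927521
   local [-0.0384 -0.0005]
   local [-0.0384  0.084 ]
top tray 232 [ 577.7 -340.4] [38.4 71.5] 87.67 z 34.6
   local [ 0.0445 -0.0724]
top trayrect 3178 [ 531.4 -268.1] [172.2 218.7] 0.85 z 5.2
side 179 [0.45111548 0.16602291 0.15403245] [-0.1159408  -0.05084806] q 0.8863729512866594
   local [-0.038   0.0008]
   local [-0.1168 -0.0122]
   local [-0.0379  0.084 ]
side tray 116 [ 558.5 -338. ] [41.1 32.5] 89.34 z 34.3
   local [ 0.0253 -0.0697]
side trayrect 2912 [ 533.  -267.9] [174.1 223.2] 0.66 z 5.4
turn z 0.4 then cm [ 0.06 -0.17 15.14]
[ 0.57537583 -0.194322    0.19491304] 0.03976679173286245 29.999882876873016
```

Tray unmoved; I place it.

```bash

python3 -m crank '[[[0,0,0.4],[0.05,-0.15,4],1],[[0,0,0],[0,0,4],1],[[0,0,0],[0,0,4],1],[[0,0,0],[0,0,2],1],[[0,0,0],[0,0,0.9],1],[[0,0,0],[0,0,0.3],1],[[0,0,0],[0,0,0],1],[[0,0,0],[0,0,0],1]]'
python3 -m crank '[[[0,0,0],[0,0,0],-0.23],[[0,0,0],[0,0,0],-0.23],[[0,0,0],[0,0,0],-0.23],[[0,0,0],[0,0,-1],-0.23],[[0,0,0],[0,0,-4],-0.23],[[0,0,-8.5],[0,0,-4],-0.23],[[0,0,-8.5],[0,0,-4],-0.23],[[0,0,-8.5],[0,0,0],-0.23]]'
python3 -m crank '[[[0,0,-8.5],[0,0,0],-0.23],[[0,0,-8.5],[0,0,0],-0.23],[[0,0,-8.5],[0,0,0],-0.23],[[0,0,-8.5],[0,0,0],-0.23],[[0,0,-8.5],[0,0,0],-0.23],[[0,0,-8.5],[0,0,0],-0.23],[[0,0,-8.5],[0,0,0],-0.23],[[0,0,-8.5],[0,0,0],-0.23]]'
python3 dl.py d -.038 .012 .17 -85.3
```

```text
time_s: 20.05
tcp_pos: [0.5758, -0.1959, 0.0439]
eef_rot: [-180.0, 0.1, -179.5]
contact_force: [0.2, -0.4, -0.9]
gripper_width: 0.0398
gripper_force: 30.0
time_s: 20.85
tcp_pos: [0.5781, -0.1966, 0.1803]
eef_rot: [-179.6, 0.5, -153.7]
contact_force: [0.3, -0.1, -0.7]
gripper_width: 0.0541
gripper_force: 0.0
time_s: 21.65
tcp_pos: [0.5749, -0.1959, 0.1738]
eef_rot: [-180.0, -0.0, -85.8]
contact_force: [-0.5, -0.4, -0.2]
gripper_width: 0.0538
gripper_force: 0.0
turn z -0.46 then cm [-43.37   1.58   0.38]
[ 0.57491184 -0.19588696  0.17375099] 0.05383922270694684 0.0
```

```bash

python3 -m crank '[[[0,0,-0.5],[-4.4,0.2,0],-0.23],[[0,0,0],[-4.4,0.2,0],-0.23],[[0,0,0],[-4.4,0.2,0],-0.23],[[0,0,0],[-4.4,0.2,0],-0.23],[[0,0,0],[-4.4,0.2,0],-0.23],[[0,0,0],[-4.4,0.2,0],-0.23],[[0,0,0],[-4.4,0.2,0],-0.23],[[0,0,0],[-4.4,0.2,0],-0.23]]'
python3 -m crank '[[[0,0,0],[-4.4,0,0],-0.23],[[0,0,0],[-4.1,0,0],-0.23],[[0,0,0],[0,0,0],-0.23],[[0,0,0],[0,0,0],-0.23]]'
python3 look.py e | grep -v "top die"; python3 dl.py d -.038 .015 .09 -85.3
```

```text
time_s: 22.45
tcp_pos: [0.532, 0.1557, 0.1739]
eef_rot: [-179.9, 0.0, -85.6]
contact_force: [1.2, -0.4, -0.1]
gripper_width: 0.0539
gripper_force: 0.0
time_s: 22.85
tcp_pos: [0.5256, 0.2397, 0.1733]
eef_rot: [-180.0, 0.0, -85.5]
contact_force: [0.2, -1.0, 0.3]
gripper_width: 0.054
gripper_force: 0.0
top 102 [0.45064446 0.16671502 0.15458506] [-0.11635352 -0.05011968] q 0.87895651584933
   local [-0.0381 -0.0095]
top tray 373 [ 577.9 -196.2] [72.5 39.7] 0.88 z 35.0
   local [0.0461 0.0719]
top tray 375 [ 577.6 -339.4] [42.  70.8] 88.17 z 34.7
   local [ 0.0444 -0.0713]
top trayrect 3898 [ 532.2 -267.8] [173.6 217.7] 0.76 z 5.2
side no knob
side die 547 [524.2 226.7] [40.1 66.3] 4.67 z 81.8
   local [-0.0381  0.0036]
side die 831 [517.7 306.9] [40.4 73.5] 4.6 z 81.7
   local [-0.038   0.0841]
side tray 240 [ 578.1 -339.1] [71.7 46.2] 0.18 z 34.6
   local [ 0.0449 -0.071 ]
side trayrect 1409 [ 531.  -295.9] [173.3 166.8] 3.2 z 5.4
turn z -0.33 then cm [-0.01  0.24  8.32]
[0.52584567 0.23814482 0.17320866] 0.05390130415341143 0.0
```

```bash

python3 -m crank '[[[0,0,-0.2],[0,0.2,3],-0.23],[[0,0,0],[0,0,2.5],-0.23],[[0,0,0],[0,0,2],-0.23],[[0,0,0],[0,0,0.8],-0.23],[[0,0,0],[0,0,0],-0.23],[[0,0,0],[0,0,0],1],[[0,0,0],[0,0,0],1],[[0,0,0],[0,0,0],1]]' 30
python3 -m crank '[[[0,0,0],[0,0,0],1],[[0,0,0],[0,0,0],1]]'
python3 dl.py d -.038 .015 .09 -85.3
```

```text
time_s: 23.75
tcp_pos: [0.5235, 0.2382, 0.0909]
eef_rot: [180.0, 0.0, -85.4]
contact_force: [-4.1, -0.6, 5.3]
gripper_width: 0.0395
gripper_force: 30.0
time_s: 23.95
tcp_pos: [0.5235, 0.2383, 0.0909]
eef_rot: [180.0, -0.0, -85.4]
contact_force: [-4.5, -1.4, 5.4]
gripper_width: 0.0398
gripper_force: 30.0
turn z -0.12 then cm [0.02 0.01 0.09]
[0.52348706 0.23825698 0.09090315] 0.039849905817143795 29.99977022409439
```

```bash

python3 -m crank '[[[0,0,0],[0,0,-2.5],1],[[0,0,0],[0,0,-4],1],[[0,0,0],[0,0,-4],1],[[0,0,0],[4.4,0.5,0],1],[[0,0,0],[4.4,0.5,0],1],[[0,0,0],[4.4,0.5,0],1],[[0,0,0],[4.4,0.5,0],1],[[0,0,0],[4.4,0.5,0],1]]'
python3 -m crank '[[[0,0,0],[4.4,0.5,0],1],[[0,0,0],[4.4,0.5,0],1],[[0,0,0],[4.4,0.5,0],1],[[0,0,0],[4.4,0.5,0],1],[[0,0,0],[4.4,0.5,0],1],[[0,0,0],[4.4,0.5,0],1],[[0,0,0],[4.4,0.5,0],1],[[0,0,0],[4.7,0.5,0],1]]'
python3 -m crank '[[[0,0,8.5],[0,0,0],1],[[0,0,8.5],[0,0,0],1],[[0,0,8.5],[0,0,0],1],[[0,0,8.5],[0,0,0],1],[[0,0,8.5],[0,0,0],1],[[0,0,8.5],[0,0,0],1],[[0,0,8.5],[0,0,0],1],[[0,0,8.5],[0,0,0],1]]'
python3 -m crank '[[[0,0,8.5],[0,0,0],1],[[0,0,8.5],[0,0,0],1],[[0,0,8.5],[0,0,0],1],[[0,0,0.5],[0,0,0],1],[[0,0,0],[0,0,0],1],[[0,0,0],[0,0,0],1]]'
python3 look.py f | grep -v "die"; python3 dl.py t -.0278 -.072 .0432 -179.43
```

```text
time_s: 24.75
tcp_pos: [0.5165, 0.0158, 0.1959]
eef_rot: [-179.9, 0.0, -85.4]
contact_force: [1.0, -0.2, -0.1]
gripper_width: 0.0396
gripper_force: 30.0
time_s: 25.55
tcp_pos: [0.505, -0.3416, 0.1958]
eef_rot: [-179.9, -0.0, -85.4]
contact_force: [0.8, -0.4, -0.1]
gripper_width: 0.0394
gripper_force: 30.0
time_s: 26.35
tcp_pos: [0.5053, -0.3398, 0.1956]
eef_rot: [-180.0, 0.1, -153.8]
contact_force: [-0.4, -0.2, -0.5]
gripper_width: 0.0397
gripper_force: 30.0
time_s: 26.95
tcp_pos: [0.5051, -0.3398, 0.1951]
eef_rot: [-180.0, 0.0, -179.2]
contact_force: [0.1, 0.2, -1.1]
gripper_width: 0.0399
gripper_force: 30.0
top 101 [0.45094807 0.16634574 0.1548261 ] [-0.1160812  -0.05051259] q 0.8810830155629596
   local [-0.0383  0.0834]
top trayrect 560 [ 493.8 -314.1] [127.4  94.6] 88.94 z 5.1
side 182 [0.4510323  0.16607383 0.15391735] [-0.11601953 -0.05079049] q 0.8863435859980808
   local [-0.1157 -0.0129]
   local [-0.0382  0.0843]
side tray 249 [ 578.4 -338.7] [44.6 72.2] 89.52 z 34.6
   local [ 0.0452 -0.0707]
side tray 303 [ 577.9 -194.5] [43.2 72.4] 89.67 z 34.2
   local [0.0461 0.0735]
side trayrect 2569 [ 532.9 -267.4] [174.1 224.1] 0.68 z 5.6
turn z 0.13 then cm [-0.03 -0.1  15.18]
[ 0.50510014 -0.33981004  0.19496965] 0.03967771765459067 29.998089373111725
```

View pics/side_f.png

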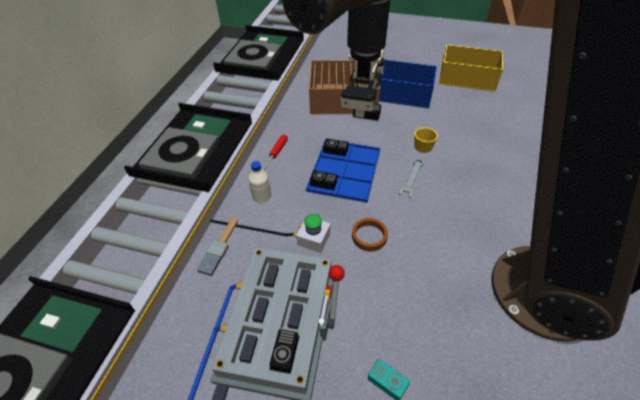

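Two covers lie in the back pockets at (333,147) and (324,180). The held cover is above the tray and one cover is left in the die at (285,350).

```bash

python3 -m crank '[[[0,0,0.1],[0.05,-0.1,4],1],[[0,0,0],[0,0,4],1],[[0,0,0],[0,0,4],1],[[0,0,0],[0,0,2],1],[[0,0,0],[0,0,0.9],1],[[0,0,0],[0,0,0.3],1],[[0,0,0],[0,0,0],1],[[0,0,0],[0,0,0],1]]'
python3 -m crank '[[[0,0,0],[0,0,0],-0.23],[[0,0,0],[0,0,0],-0.23],[[0,0,0],[0,0,0],-0.23],[[0,0,0],[0,0,-1],-0.23],[[0,0,0],[0,0,-4],-0.23],[[0,0,-8.5],[0,0,-4],-0.23],[[0,0,-8.5],[0,0,-4],-0.23],[[0,0,-8.5],[0,0,0],-0.23]]'
python3 -m crank '[[[0,0,-8.5],[0,0,0],-0.23],[[0,0,-8.5],[0,0,0],-0.23],[[0,0,-8.5],[0,0,0],-0.23],[[0,0,-8.5],[0,0,0],-0.23],[[0,0,-8.5],[0,0,0],-0.23],[[0,0,-8.5],[0,0,0],-0.23],[[0,0,-8.5],[0,0,0],-0.23],[[0,0,-8.5],[0,0,0],-0.23]]'
python3 dl.py d -.038 .084 .17 -85.3; python3 look.py g |grep -A1 tray
```

```text
time_s: 27.85
tcp_pos: [0.5054, -0.3411, 0.0439]
eef_rot: [-180.0, 0.1, -179.5]
contact_force: [0.5, -0.5, -1.7]
gripper_width: 0.0397
gripper_force: 30.0
time_s: 28.65
tcp_pos: [0.5075, -0.3424, 0.1803]
eef_rot: [-179.5, 0.4, -153.6]
contact_force: [0.6, 0.8, -0.4]
gripper_width: 0.0537
gripper_force: 0.0
time_s: 29.45
tcp_pos: [0.5046, -0.3409, 0.1738]
eef_rot: [-180.0, -0.0, -85.7]
contact_force: [-0.3, 0.3, -0.4]
gripper_width: 0.054
gripper_force: 0.0
turn z -0.37 then cm [-64.44  -6.62   0.38]
[ 0.50457864 -0.34088397  0.17375975] 0.053972552821974905 0.0
top tray 265 [ 491.7 -336.9] [69.8 31.5] 0.19 z 34.7
   local [-0.0415 -0.068 ]
top trayrect 717 [ 493.6 -300.8] [103.1  93.9] 88.93 z 5.2
side 179 [0.45112564 0.16613936 0.15392567] [-0.11592113 -0.05073283] q 0.8858794579680251
--
side tray 250 [ 577.9 -338.8] [71.9 43.9] 0.62 z 34.5
   local [ 0.0447 -0.0707]
side tray 258 [ 492. -340.] [73.  43.6] 3.0 z 34.4
   local [-0.0413 -0.0711]
side tray 301 [ 577.3 -195.6] [72.6 42.8] 1.59 z 34.3
   local [0.0455 0.0724]
side trayrect 2279 [ 532.8 -267.1] [174.1 222.7] 0.79 z 5.7
```

```bash

python3 -m crank '[[[0,0,-0.4],[-4.4,-0.4,0],-0.23],[[0,0,0],[-4.4,-0.4,0],-0.23],[[0,0,0],[-4.4,-0.4,0],-0.23],[[0,0,0],[-4.4,-0.5,0],-0.23],[[0,0,0],[-4.4,-0.5,0],-0.23],[[0,0,0],[-4.4,-0.5,0],-0.23],[[0,0,0],[-4.4,-0.5,0],-0.23],[[0,0,0],[-4.4,-0.5,0],-0.23]]'
python3 -m crank '[[[0,0,0],[-4.4,-0.5,0],-0.23],[[0,0,0],[-4.4,-0.5,0],-0.23],[[0,0,0],[-4.4,-0.5,0],-0.23],[[0,0,0],[-4.4,-0.5,0],-0.23],[[0,0,0],[-4.4,-0.5,0],-0.23],[[0,0,0],[-4.4,-0.4,0],-0.23],[[0,0,0],[-2.9,0,0],-0.23],[[0,0,0],[0,0,0],-0.23]]'
python3 -m crank '[[[0,0,0],[0,0,0],-0.23]]'
python3 look.py h | grep -A1 "side die";  python3 dl.py d -.038 .084 .09 -85.3
```

```text
time_s: 30.35
tcp_pos: [0.5147, 0.0148, 0.1736]
eef_rot: [-179.9, 0.0, -85.9]
contact_force: [1.5, -0.4, 0.6]
gripper_width: 0.0539
gripper_force: 0.0
time_s: 31.15
tcp_pos: [0.5213, 0.3109, 0.173]
eef_rot: [-180.0, 0.0, -85.7]
contact_force: [-0.1, -0.4, 0.2]
gripper_width: 0.054
gripper_force: 0.0
time_s: 31.25
tcp_pos: [0.5211, 0.3079, 0.1729]
eef_rot: [180.0, -0.0, -85.7]
contact_force: [-0.3, -0.2, -1.7]
gripper_width: 0.0538
gripper_force: 0.0
side die 580 [517.3 311.4] [40.  63.5] 5.39 z 82.0
   local [-0.0381  0.0886]
turn z -0.46 then cm [-0.04  0.36  8.3 ]
[0.521329   0.30666735 0.17301862] 0.05412875249349439 0.0
```

```bash

python3 -m crank '[[[0,0,-0.4],[0,0.35,3],-0.23],[[0,0,0],[0,0,2.5],-0.23],[[0,0,0],[0,0,2],-0.23],[[0,0,0],[0,0,0.8],-0.23],[[0,0,0],[0,0,0],-0.23],[[0,0,0],[0,0,0],1],[[0,0,0],[0,0,0],1],[[0,0,0],[0,0,0],1]]' 30
python3 -m crank '[[[0,0,0],[0,0,0],1],[[0,0,0],[0,0,0],1]]'
python3 dl.py d -.038 .084 .09 -85.3
```

```text
time_s: 32.15
tcp_pos: [0.5178, 0.3073, 0.0911]
eef_rot: [-180.0, 0.1, -85.2]
contact_force: [-4.2, 0.6, 5.2]
gripper_width: 0.0397
gripper_force: 30.0
time_s: 32.35
tcp_pos: [0.5178, 0.3073, 0.0911]
eef_rot: [-180.0, 0.0, -85.2]
contact_force: [-4.1, 0.5, 6.0]
gripper_width: 0.0399
gripper_force: 30.0
turn z 0.07 then cm [0.05 0.01 0.11]
[0.51778245 0.30729987 0.09105719] 0.039943981941619085 30.003637969493866
```

```bash

python3 -m crank '[[[0,0,0],[0,0,-2.5],1],[[0,0,0],[0,0,-4],1],[[0,0,0],[0,0,-4],1],[[0,0,0],[4.2,0.6,0],1],[[0,0,0],[4.2,0.6,0],1],[[0,0,0],[4.2,0.6,0],1],[[0,0,0],[4.2,0.6,0],1],[[0,0,0],[4.2,0.6,0],1]]'
python3 -m crank '[[[0,0,0],[4.2,0.6,0],1],[[0,0,0],[4.2,0.6,0],1],[[0,0,0],[4.2,0.6,0],1],[[0,0,0],[4.2,0.6,0],1],[[0,0,0],[4.2,0.6,0],1],[[0,0,0],[4.2,0.6,0],1],[[0,0,0],[3.8,0.5,0],1],[[0,0,8.5],[0,0,0],1]]'
python3 -m crank '[[[0,0,8.5],[0,0,0],1],[[0,0,8.5],[0,0,0],1],[[0,0,8.5],[0,0,0],1],[[0,0,8.5],[0,0,0],1],[[0,0,8.5],[0,0,0],1],[[0,0,8.5],[0,0,0],1],[[0,0,8.5],[0,0,0],1],[[0,0,8.5],[0,0,0],1]]'
python3 -m crank '[[[0,0,8.5],[0,0,0],1],[[0,0,8.5],[0,0,0],1],[[0,0,0.6],[0,0,0],1],[[0,0,0],[0,0,0],1],[[0,0,0],[0,0,0],1]]'
python3 look.py i | grep -A1 "tray"; python3 dl.py t -.044 .072 .0432 -179.43
```

```text
time_s: 33.15
tcp_pos: [0.5053, 0.0938, 0.1955]
eef_rot: [-179.9, 0.0, -85.2]
contact_force: [1.3, 0.0, -0.9]
gripper_width: 0.0403
gripper_force: 30.0
time_s: 33.95
tcp_pos: [0.4884, -0.2007, 0.1952]
eef_rot: [-180.0, -0.0, -93.8]
contact_force: [-0.4, 0.7, -1.0]
gripper_width: 0.0397
gripper_force: 30.0
time_s: 34.75
tcp_pos: [0.489, -0.1971, 0.1953]
eef_rot: [-180.0, 0.1, -162.1]
contact_force: [-0.7, -0.8, -0.9]
gripper_width: 0.0394
gripper_force: 30.0
time_s: 35.25
tcp_pos: [0.4889, -0.1972, 0.1951]
eef_rot: [-180.0, 0.0, -179.1]
contact_force: [-0.7, -0.7, -1.8]
gripper_width: 0.0399
gripper_force: 30.0
top tray 66 [ 463.1 -348.5] [22.  48.3] 38.1 z 33.7
   local [-0.0702 -0.0793]
top trayrect 170 [ 454.7 -337.7] [ 46.1 113.2] 29.06 z 7.5
side 180 [0.45121963 0.16580596 0.15411759] [-0.11585478 -0.05107281] q 0.8877648833553459
--
side tray 140 [ 584.9 -337.1] [57.4 40.8] 0.71 z 34.1
   local [ 0.0517 -0.0691]
side tray 64 [ 464.3 -339.7] [42.6 17.2] 88.26 z 33.4
   local [-0.0689 -0.0705]
side tray 303 [ 577.7 -195.9] [71.3 43.8] 1.53 z 34.3
   local [0.0459 0.0722]
side trayrect 2237 [ 533.2 -268. ] [174.6 222.5] 0.67 z 5.7
turn z 0.23 then cm [ 0.11  0.02 15.17]
[ 0.48888666 -0.19711879  0.19492639] 0.03981864514587612 29.998498857021332
```

```bash

python3 -m crank '[[[0,0,0.2],[0.1,0,4],1],[[0,0,0],[0,0,4],1],[[0,0,0],[0,0,4],1],[[0,0,0],[0,0,2],1],[[0,0,0],[0,0,0.9],1],[[0,0,0],[0,0,0.3],1],[[0,0,0],[0,0,0],1],[[0,0,0],[0,0,0],1]]'
python3 -m crank '[[[0,0,0],[0,0,0],-0.23],[[0,0,0],[0,0,0],-0.23],[[0,0,0],[0,0,0],-0.23],[[0,0,0],[0,0,-1],-0.23],[[0,0,0],[0,0,-4],-0.23],[[0,0,-8.5],[0,0,-4],-0.23],[[0,0,-8.5],[0,0,-4],-0.23],[[0,0,-8.5],[0,0,-2],-0.23]]'
python3 -m crank '[[[0,0,-8.5],[0,0,0],-0.23],[[0,0,-8.5],[0,0,0],-0.23],[[0,0,-8.5],[0,0,0],-0.23],[[0,0,-8.5],[0,0,0],-0.23],[[0,0,-8.5],[0,0,0],-0.23],[[0,0,-8.5],[0,0,0],-0.23],[[0,0,-8.5],[0,0,0],-0.23],[[0,0,-8.5],[0,0,0],-0.3]]'
python3 look.py j; python3 - <<'E'
from h import *
from plant import r
delta(r.get_state(),[.451,.166,.27],-85.3)
E
```

```text
time_s: 36.15
tcp_pos: [0.4888, -0.1972, 0.0438]
eef_rot: [-180.0, 0.1, -179.5]
contact_force: [0.3, -0.4, -0.5]
gripper_width: 0.04
gripper_force: 30.0
time_s: 36.95
tcp_pos: [0.4891, -0.1975, 0.1975]
eef_rot: [-179.8, 0.3, -153.6]
contact_force: [0.5, 1.0, -0.0]
gripper_width: 0.0542
gripper_force: 0.0
time_s: 37.75
tcp_pos: [0.4878, -0.1972, 0.1937]
eef_rot: [-180.0, -0.0, -85.7]
contact_force: [0.2, 0.1, -0.7]
gripper_width: 0.0561
gripper_force: 0.0
top 102 [0.4504624  0.16629809 0.15424878] [-0.11656913 -0.05052029] q 0.8831453556855794
top tray 83 [ 463.8 -347.4] [22.8 47.9] 34.14 z 34.5
   local [-0.0695 -0.0782]
top trayrect 155 [ 455.4 -344.1] [ 44.2 104.1] 31.5 z 7.3
side 181 [0.45093749 0.16587333 0.15423309] [-0.11613045 -0.05098255] q 0.8866806112030219
side die 48 [447.  204.6] [12.1 12.2] 14.62 z 80.7
   local [-0.1168 -0.012 ]
side tray 215 [ 578.2 -339.9] [73.1 43.4] 2.08 z 34.4
   local [ 0.045  -0.0718]
side tray 237 [ 492.1 -339.3] [41.6 72.7] 89.66 z 34.3
   local [-0.0411 -0.0704]
side tray 303 [ 577.6 -195.2] [42.5 72.6] 89.12 z 34.4
   local [0.0459 0.0728]
side tray 308 [ 490.4 -196.7] [72.  42.2] 1.49 z 34.6
   local [-0.0413  0.0722]
side trayrect 1908 [ 532.9 -267.5] [174.2 222.3] 0.67 z 6.2
turn z -0.59 then cm [-36.49   0.7   -7.64]
```

View pics/side_j.png

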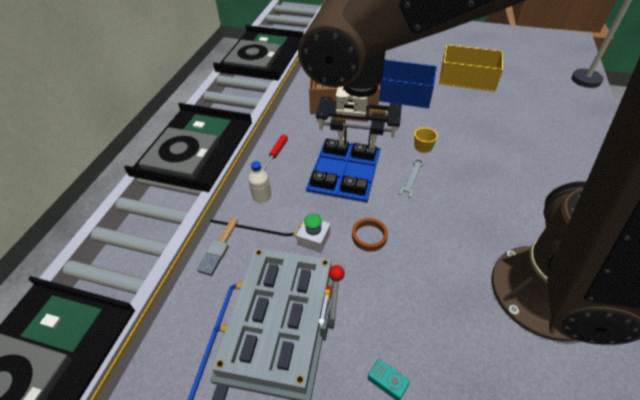

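All four covers lie in the tray's corner pockets at (324,180), (354,184), (335,147) and (365,150). The mould is empty and the knob is at (338,272). Next is the lever.

```bash

python3 -m crank '[[[0,0,-0.6],[0,0,-4],-0.3],[[0,0,0],[-4.5,0,0],-0.3],[[0,0,0],[-4.5,0.1,0],-0.3],[[0,0,0],[-4.5,0.1,0],-0.3],[[0,0,0],[-4.5,0.1,0],-0.3],[[0,0,0],[-4.5,0.1,0],-0.3],[[0,0,0],[-4.5,0.1,0],-0.3],[[0,0,0],[-4.5,0.1,0],-0.3]]'
python3 -m crank '[[[0,0,0],[-4.5,0.1,0],-0.3],[[0,0,0],[-0.5,0,0],-0.3],[[0,0,0],[0,0,0],-0.3],[[0,0,0],[0,0,0],-0.3]]'
python3 - <<'E'
from h import *
from plant import r
s=r.get_state();delta(s,[.451,.1663,.1605],-85.3);print(s["tcp_pos"])
E
```

```text
time_s: 38.65
tcp_pos: [0.4561, 0.1181, 0.2337]
eef_rot: [-179.9, 0.0, -85.7]
contact_force: [1.0, -0.9, 0.1]
gripper_width: 0.0569
gripper_force: 0.0
time_s: 39.05
tcp_pos: [0.4516, 0.1655, 0.2329]
eef_rot: [180.0, -0.0, -85.5]
contact_force: [-0.2, -0.3, 0.1]
gripper_width: 0.0574
gripper_force: 0.0
turn z -0.24 then cm [-0.08  0.05  7.24]
[0.45155311 0.16553592 0.23294694]
```

```bash

python3 -m crank '[[[0,0,-0.2],[-0.1,0,2.5],-0.3],[[0,0,0],[0,0,2.5],-0.3],[[0,0,0],[0,0,2.2],-0.3],[[0,0,0],[0,0,0],-0.3],[[0,0,0],[0,0,0],1],[[0,0,0],[0,0,0],1],[[0,0,0],[0,0,0],1],[[0,0,0],[0,0,0],1]]' 20
python3 -m crank '[[[0,0,0],[0,0,0],1],[[0,0,0],[0,0,0],1]]'
python3 -m crank '[[[0,0,0],[-1.2,0,-0.5],1],[[0,0,0],[-1.3,0,-0.35],1],[[0,0,0],[-1.3,0,-0.2],1],[[0,0,0],[-1.3,0,-0.1],1],[[0,0,0],[-1.3,0,0.1],1],[[0,0,0],[-1.3,0,0.2],1],[[0,0,0],[-1.3,0,0.35],1],[[0,0,0],[-1.35,0,0.55],1]]'
python3 -m crank '[[[0,0,0],[-0.3,0,0.1],1],[[0,0,0],[0,0,0],1],[[0,0,0],[0,0,0],1]]'
```

```text
time_s: 39.85
tcp_pos: [0.4499, 0.1661, 0.1612]
eef_rot: [179.8, -0.1, -85.3]
contact_force: [-12.3, -3.3, 10.9]
gripper_width: 0.031
gripper_force: 20.3
time_s: 40.05
tcp_pos: [0.4498, 0.1661, 0.1613]
eef_rot: [179.8, -0.1, -85.3]
contact_force: [-10.3, -1.9, 8.4]
gripper_width: 0.0308
gripper_force: 20.0
time_s: 40.85
tcp_pos: [0.4413, 0.2696, 0.161]
eef_rot: [179.9, -0.1, -85.3]
contact_force: [-7.6, -4.0, 5.9]
gripper_width: 0.0307
gripper_force: 20.0
time_s: 41.15
tcp_pos: [0.4411, 0.273, 0.1594]
eef_rot: [179.8, -0.0, -85.2]
contact_force: [-9.9, 1.6, 3.7]
gripper_width: 0.0304
gripper_force: 20.0
```

```bash

python3 -m crank '[[[0,0,0],[0,0,0],-0.3],[[0,0,0],[0,0,0],-0.3],[[0,0,0],[0,0,0],-0.3],[[0,0,0],[0,0,-3],-0.3],[[0,0,0],[0,0,-4],-0.3],[[0,0,0],[0,0,-4],-0.3],[[0,0,0],[4,-1.2,0],1],[[0,0,0],[4,-1.2,0],1]]'
python3 -m crank '[[[0,0,0],[4,-1.2,0],1],[[0,0,0],[4,-1.2,0],1],[[0,0,0],[4,-1.2,0],1],[[0,0,0],[4,-1.2,0],1],[[0,0,0],[4.2,-1.2,0],1],[[0,0,0],[0,0,4],1],[[0,0,0],[0,0,4],1],[[0,0,0],[0,0,0],1]]'
python3 look.py k; python3 - <<'E'
from h import *
from plant import r
delta(r.get_state(),[.5495,-.002,.112],-85.3)
E
```

```text
time_s: 41.95
tcp_pos: [0.4741, 0.1958, 0.2712]
eef_rot: [-179.8, 0.1, -85.1]
contact_force: [0.4, -0.1, -0.4]
gripper_width: 0.0458
gripper_force: 0.0
time_s: 42.75
tcp_pos: [0.5469, -0.0021, 0.1846]
eef_rot: [179.5, -0.1, -85.4]
contact_force: [-1.0, -0.3, 0.4]
gripper_width: 0.0002
gripper_force: 0.0
top no knob
top tray 369 [ 577.7 -196.1] [71.2 39.9] 0.1 z 34.6
   local [0.0459 0.072 ]
top tray 379 [ 577.7 -340.5] [41.1 71.6] 89.98 z 34.4
   local [ 0.0445 -0.0724]
top tray 386 [ 491.4 -341.4] [40.9 69.7] 89.67 z 34.7
   local [-0.0418 -0.0725]
top tray 375 [ 491.2 -197.7] [70.4 40. ] 0.55 z 34.4
   local [-0.0406  0.0712]
top trayrect 3089 [ 532.2 -268. ] [173.6 218.3] 0.74 z 5.4
side 224 [0.44248167 0.26820521 0.15318682] [-0.11617291  0.05169809] q 0.004221279395276001
side tray 218 [ 486.4 -339.5] [60.6 43.7] 0.89 z 34.6
   local [-0.0468 -0.0706]
side tray 42 [ 550.4 -186.1] [32.9 19.4] 34.41 z 34.4
   local [0.0188 0.0822]
side tray 156 [ 472.2 -195.9] [35.5 40.9] 1.35 z 34.1
   local [-0.0596  0.0732]
side trayrect 779 [ 512.1 -267.2] [132.3 220.1] 0.72 z 6.7
turn z 0.1 then cm [0.09 0.09 7.8 ]
```

View pics/side_k.png

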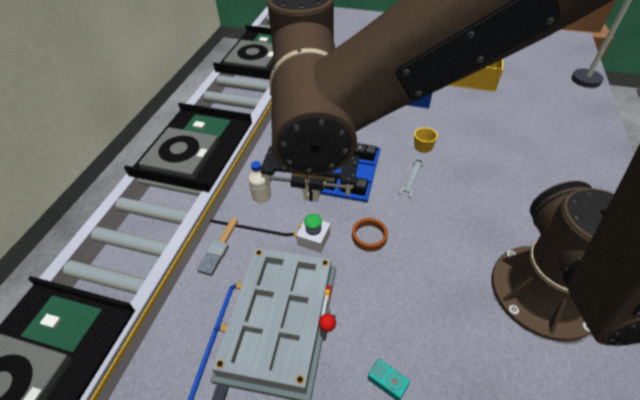

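The knob is back at the white mark at (328,323) (q = 0.00), the mould is empty and all four covers lie flat. The closed gripper is near the button at (313,222).

```bash

python3 -m crank '[[[0,0,0],[0.1,0.1,3],1],[[0,0,0],[0,0,2.5],1],[[0,0,0],[0,0,1.5],1],[[0,0,0],[0,0,0.5],1],[[0,0,0],[0,0,0.5],1],[[0,0,0],[0,0,0.5],1],[[0,0,0],[0,0,0.3],1],[[0,0,0],[0,0,0],1]]'
python3 -m crank '[[[0,0,0],[0,0,0.1],1],[[0,0,0],[0,0,0],1]]'
```

```text
time_s: 43.65
tcp_pos: [0.5506, -0.0013, 0.1029]
eef_rot: [-179.8, 0.0, -85.2]
contact_force: [-1.7, 1.8, 7.4]
gripper_width: 0.0007
gripper_force: 3.5
time_s: 43.85
tcp_pos: [0.5506, -0.0013, 0.1021]
eef_rot: [-179.8, 0.0, -85.2]
contact_force: [-1.2, 1.3, 7.3]
gripper_width: 0.0005
gripper_force: 3.7
```

```bash

python3 -m crank '[[[0,0,0],[0,0,0.3],1],[[0,0,0],[0,0,0.3],1],[[0,0,0],[0,0,0.2],1],[[0,0,0],[0,0,0],1],[[0,0,0],[0,0,0],1]]'
```

```text
time_s: 44.35
tcp_pos: [0.5508, -0.0013, 0.0958]
eef_rot: [-179.7, 0.0, -85.1]
contact_force: [-6.8, 3.1, 21.7]
gripper_width: 0.0005
gripper_force: 10.8
```

```bash

python3 -m crank '[[[0,0,0],[0,0,0.1],1],[[0,0,0],[0,0,0],1],[[0,0,0],[0,0,0],1]]'
python3 -m crank '[[[0,0,0],[0,0,-1],1],[[0,0,0],[0,0,-2],1],[[0,0,0],[0,0,-4],1],[[0,0,0],[0,0,-4],1],[[0,0,0],[0,4,-3],1],[[0,0,0],[0,4,0],1],[[0,0,0],[0,0,0],1],[[0,0,0],[0,0,0],1]]'
python3 look.py l; python3 - <<'E'
from h import *
from plant import r
c=r.capture("top");P=pts(c);h=cv2.cvtColor(c["color"],cv2.COLOR_RGB2HSV).astype(int)
g=(h[...,0]>50)&(h[...,0]<75)&(h[...,1]>150)&(P[...,2]>.05)&box(P,.5,.6,-.05,.05);print("green z",g.sum(),np.nanmedian(P[g][:,2]))
E
```

```text
time_s: 44.65
tcp_pos: [0.5509, -0.0013, 0.0956]
eef_rot: [-179.7, 0.0, -85.1]
contact_force: [-10.3, 2.6, 30.2]
gripper_width: 0.0005
gripper_force: 14.9
time_s: 45.45
tcp_pos: [0.4692, -0.0084, 0.2328]
eef_rot: [-179.8, 0.0, -85.2]
contact_force: [0.9, -0.1, 0.1]
gripper_width: 0.0005
gripper_force: 0.0
top no knob
top tray 372 [ 577.5 -196.1] [71.4 39.8] 0.86 z 34.9
   local [0.0457 0.072 ]
top tray 373 [ 577.6 -339.8] [39.5 70.5] 89.0 z 34.9
   local [ 0.0444 -0.0718]
top tray 384 [ 491.6 -341.1] [70.3 40.7] 0.27 z 34.4
   local [-0.0416 -0.0722]
top tray 376 [ 491.3 -197.8] [70.3 40.5] 0.62 z 34.9
   local [-0.0405  0.0711]
top trayrect 3087 [ 532.  -267.7] [173.5 218.5] 0.62 z 5.4
side 223 [0.44253764 0.26829223 0.15305704] [-0.11611     0.05178022] q 0.0031357731405899925
side tray 272 [ 577.4 -194.8] [41.9 72.5] 89.65 z 34.5
   local [0.0457 0.0732]
side tray 120 [ 468.9 -197.2] [41.7 28.8] 88.62 z 34.0
   local [-0.0629  0.0719]
side trayrect 552 [ 531.9 -206.8] [173.8 103. ] 1.37 z 8.7
green z 0 nan
  return np.nanmean(a, axis, out=out, keepdims=keepdims)
```

View pics/side_l.png

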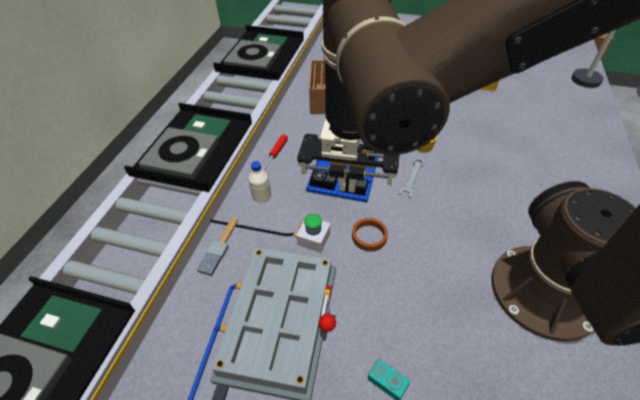

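The button at (313,222) is up again, the lever is home and the four covers lie flat in the tray. The gripper touches nothing, so I hand the job in.

```bash
python3 -c "
from plant import r
print(r.close_job())"
```

```text
the job is handed in; nothing more can be done
None
```

The job is handed in (no verdict came back): all four covers lie flat in the tray's corner pockets, the lever is back at the white mark, and the palm button was pushed to its stop (about 30 N) and came up again.

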